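# Match brackets from the sloped rack to the samples on the job board

## Robot

A 7-joint arm with a two-finger parallel gripper is mounted at the origin on the work surface. World frame = base frame: x ahead of the robot, y to its left, z up, the work surface at z = 0. Lengths are in m, angles in rad, forces in N, time in s.
With the tool pointing down it reaches from about 0.425 to 0.925 m from the base axis. Payload 6.8 kg.
Tool frame: the origin (TCP) lies on the front face of the gripper's body, between the roots of the fingers; the fingertips stand 73 mm ahead of it and the grasp point (between the pads) lies r.pinch_z ahead of it (r.pinch_z is the distance from the TCP to the grasp point, in m); z points along the fingers, y is the direction in which the jaws open and shut (so a half turn about z gives the same grasp; the last joint's range is limited). The gripper opens to 85 mm and grips with 20 to 120 N. Pads are 22 mm wide; open, the fingers measure 114 mm over their backs; the gripper's body (76 mm by 85 mm) begins 54 mm behind the grasp point. The pads swing forward as they close: fully open they stand 13 mm farther back than shut.
Start: joints at [-1.269, 0.477, 0.022, 1.555, -0.011, 1.109, -0.083], TCP at [0.269, 0.619, 0.304] pointing down, gripper open.
Joint ranges: [-2.96, 2.96], [-0.34, 2.1], [-1.41, 1.46], [0.24, 2.44], [-1.37, 4.51], [0.17, 1.92], [-2.96, 2.96]. Speed limits (rad/s): [2.39, 2.39, 3.14, 3.14, 3.14, 3.14, 3.14].

## Interface

Orientations are given as a rotation vector (axis times angle).
In Python, from bench import readout, grab_frame, r, search_frame, masks_of, tip_of gives the robot as it stands.
- The arm moves only by the tool step_arm, never from a script. Its argument "commands" is a list of rows, each a list of 7 numbers: the shift along the tool's x, y, z as a fraction of full scale, then the turn, a rotation vector about the tool's x, y, z as a fraction of full scale, then the gripper's target within -1 to 1 (shut at 1, half-way at 0, fully open at -1). In form: [[tx, ty, tz, ax, ay, az, hand], ...]. A call has exactly 10 rows; each row is the pose to reach, as a shift and turn from the pose measured when the call began, along the tool's axes at that moment, turning the shorter way round; what a row does not reach only later rows make up. Full scale, the value 1, is 500 mm for a shift and 360 degrees for a turn. A row lasts 1/8 s, in which the tool goes at most 62.5 mm and 10.7 degrees, less where a joint would pass 70% of its speed; a pose out of reach is approached as far as the arm can. A call with a number of a shift or a turn outside -1 to 1 is refused whole. A call with a gripper value outside its range is refused whole. The fingers move at their own pace and stop on an object; "newtons" is the grip in N (left out, the last holds). Time passes only in rows, so rows that repeat a pose let the fingers close, or fill a call up. It gives the time, the measured TCP pose, the force and the opening at its end, in the units of the state.
- readout.get_obs(): the state, without advancing time (a new reading comes with each control period).
- grab_frame(name): name is "scene" or "top"; returns a dict with "img" (384x512x3 uint8, red, green, blue), "K" (3x3 intrinsics, pixels), "D" ([k1, k2, p1, p2, k3] as OpenCV has them; the pictures are not rectified), "world_to_cam" (4x4, takes a point from world to camera coordinates). Camera axes: x right, y down, z forward; pixel columns grow to the right and rows downward; lengths in m; the calibration is good to about 2 mm. A picture is of the moment at which its call begins. There is no depth.
- r.hand_in(): hands the job in, once; it reports no verdict.
Trained networks look in a picture, given as the dict that the camera call returned (one of the last four; its "shot" number tells which), for a name from the list of things; names that differ only in an ending like _2 or _b are one class to them, and where a whole thing is asked for, a point or a joint stands for the part that bears it (a point fixed in the world has none). Each returns a list of dicts, best first, with "p" (0 to 1); they miss things now and then, are a little off and sometimes report something else, mostly with a low value. They report only what shows in the picture. A call takes as long as a camera call. They do not tell look-alikes from the thing itself.
- search_frame(thing, picture): "extent" ([centre column, centre row, width, height] in pixels, round what is visible of it).
- masks_of(thing, picture): "pixels" (384x512 bool, what is visible of it) and "extent" ([centre column, centre row, width, height] in pixels, round what is visible of it).
- tip_of(thing, picture): "point" ([column, row] in pixels: a listed point, or the origin of a listed thing).
The state is a dict: "clock": time; "joints": joint angles; "qvel": joint speeds; "tau": joint torques, N m; "tcp_pos": TCP position; "orientation": TCP orientation; "contact_force": force on the tool from outside, world axes, zero at the start; "moment": the same for the moment, N m; "grip_width": finger opening in m.
Only numpy, scipy, OpenCV 4.12 (cv2) and the standard library are available. Lean on these libraries where they do the work, as an engineer would, in place of code of your own. Each camera call takes 0.05 s, during which the arm holds its last target. There are 200 camera calls.

## Task

Two sample brackets lie in outlines on the wooden job board. For each, find the bracket of the same shape in the sloped parts rack and lay it gently and flat in the empty outline beside that sample, its long bar over the middle of the outline and pointing the same way as the sample. Leave all the samples, the other brackets in the rack, and the other things on the bench where they are.

Things in the scene. Friction and masses are not known exactly. Their poses are not given: they have to be found in the camera images.
- bracket_l: Dark steel bracket in a rack bin (which varies): bar 110 long (x), 24 wide (y), 16 mm thick (z); feet 24 mm wide, 36 mm out from the bar's side, flush with its end. L: one foot, at the -x end, to +y. Centre of mass 11 mm to -x of the origin. 0.35 to 0.65 kg. Origin: underside of the bar, mid length and width. Starts flat on the 30 degree bin floor, x up the slope, low end on the front lip.
- bracket_l_end (a point): The +x end of bracket_l's bar: 55 mm along x from its origin, half way up the thickness.
- bracket_t: Dark steel bracket in a rack bin (which varies): bar 110 long (x), 24 wide (y), 16 mm thick (z); feet 24 mm wide, 36 mm out from the bar's side, flush with its end. T: two feet at the +x end, to +y and -y. Centre of mass 17 mm to +x of the origin. 0.35 to 0.65 kg. Origin: underside of the bar, mid length and width. Starts flat on the 30 degree bin floor, x up the slope, low end on the front lip.
- bracket_t_end (a point): The +x end of bracket_t's bar: 55 mm along x from its origin, half way up the thickness.
- bracket_z: Dark steel bracket in a rack bin (which varies): bar 110 long (x), 24 wide (y), 16 mm thick (z); feet 24 mm wide, 36 mm out from the bar's side, flush with its end. Z: foot at the -x end to +y, foot at the +x end to -y. Centre of mass at the origin. 0.35 to 0.65 kg. Origin: underside of the bar, mid length and width. Starts flat on the 30 degree bin floor, x up the slope, low end on the front lip.
- bracket_z_end (a point): The +x end of bracket_z's bar: 55 mm along x from its origin, half way up the thickness.
- bracket_u: Dark steel bracket in a rack bin (which varies): bar 110 long (x), 24 wide (y), 16 mm thick (z); feet 24 mm wide, 36 mm out from the bar's side, flush with its end. U: a foot at each end, both to -y. Centre of mass 12 mm to -y of the origin. 0.35 to 0.65 kg. Origin: underside of the bar, mid length and width. Starts flat on the 30 degree bin floor, x up the slope, low end on the front lip.
- bracket_u_end (a point): The +x end of bracket_u's bar: 55 mm along x from its origin, half way up the thickness.
- sample_l: Sample, same shape, size and axes as bracket_l. At the start it lies flat either in one of the job board's sample outlines (then it is wanted) or on the cork mat of spare samples in front of the robot (then it does not count and bracket_l stays in the rack).
- sample_t: Sample, same shape, size and axes as bracket_t. At the start it lies flat either in one of the job board's sample outlines (then it is wanted) or on the cork mat of spare samples in front of the robot (then it does not count and bracket_t stays in the rack).
- sample_z: Sample, same shape, size and axes as bracket_z. At the start it lies flat either in one of the job board's sample outlines (then it is wanted) or on the cork mat of spare samples in front of the robot (then it does not count and bracket_z stays in the rack).
- sample_u: Sample, same shape, size and axes as bracket_u. At the start it lies flat either in one of the job board's sample outlines (then it is wanted) or on the cork mat of spare samples in front of the robot (then it does not count and bracket_u stays in the rack).
- rack: Grey steel parts rack, fixed; place and heading vary. Origin on the bench under its middle; x points away from the robot side, y along the row. Four bins centred at y = -189, -63, 63, 189 mm, 121 mm wide inside, dividers 22 mm high. Posts 225 mm high at x = -13, y = +/-268 mm carry the rail.
- bin_floor (a point): Point of the bin floors' plane 75 mm above the rack's origin. The floor rises towards the rack's +x at 30 degrees and runs 70 mm down and 71 mm up the slope from here, to a front lip 18 mm and a back lip 12 mm high (square to the floor). Axes as the rack's, not tilted.
- carry_rail (a point): Middle of the carrying rail: a fixed round steel rod 8 mm thick along the rack's y, 550 mm long, at x = -13 mm, 220 mm above the bench, over the bins. It is in the way of a gripper that comes straight down on a bracket; a gripper tilted square to the bin floor clears it from the robot side.
- job_board: Fixed light wooden board 310 x 280 mm, 12 mm thick, top at 12 mm above the bench; position and heading vary. Origin under its centre. Four white painted outlines 145 x 128 mm in two rows (near row x = -77 mm, far row x = +77 mm): in each row the one at y = -68 mm holds a sample and the one at y = +68 mm is empty.
- sample_spot_near (a point): Centre, on the board's top, of the outline in the near (-x) row that holds a sample. Axes as the board's.
- empty_spot_near (a point): Centre, on the board's top, of the empty outline in the near (-x) row, beside sample_spot_near. Axes as the board's.
- sample_spot_far (a point): Centre, on the board's top, of the outline in the far (+x) row that holds a sample. Axes as the board's.
- empty_spot_far (a point): Centre, on the board's top, of the empty outline in the far (+x) row, beside sample_spot_far. Axes as the board's.
- spare_mat: Fixed cork mat 150 x 290 mm, 12 mm thick, flat on the bench between robot and rack, holding the two samples that are not wanted. Origin under its centre.
- spray_can: Bystander: upright can, 64 mm diameter, 180 mm high, standing between rack and board. Origin at the centre of its foot.
- jar: Bystander: closed jar on the robot side of the rack, 68 mm diameter, 90 mm high. Origin at the centre of its foot.
Mind the look-alikes: they are no part of the job. Leave any purple or red look-alike of the bracket_u alone.

How it is judged:
At the end, for the whole second after the job is handed in: Each bracket whose sample lies on the job board lies flat on it, mid-bar within 30 mm of the centre of the empty outline beside that sample, parallel to the sample within 0.26 rad and not turned end for end; the two other brackets are within 25 mm of their starts; all brackets at rest (((horizontal distance between sample_l and sample_spot_near below 0.04 m and horizontal distance between bracket_l and empty_spot_near below 0.03 m and height (world z) of bracket_l between 0.008 and 0.018 m and angle between bracket_l's own z axis and vertical below 0.1 rad and angle between the x axis of bracket_l and the x axis of sample_l, either way round below 0.26 rad and x of bracket_l_end in the frame of empty_spot_near above 0 m) or (horizontal distance between sample_l and sample_spot_far below 0.04 m and horizontal distance between bracket_l and empty_spot_far below 0.03 m and height (world z) of bracket_l between 0.008 and 0.018 m and angle between bracket_l's own z axis and vertical below 0.1 rad and angle between the x axis of bracket_l and the x axis of sample_l, either way round below 0.26 rad and x of bracket_l_end in the frame of empty_spot_far above 0 m) or (horizontal distance between sample_l and sample_spot_near above 0.04 m and horizontal distance between sample_l and sample_spot_far above 0.04 m and distance of bracket_l from where it was at the start of the episode below 0.025 m)) and linear speed of each of bracket_l, bracket_t, bracket_z, bracket_u below 0.03 m/s and ((horizontal distance between sample_t and sample_spot_near below 0.04 m and horizontal distance between bracket_t and empty_spot_near below 0.03 m and height (world z) of bracket_t between 0.008 and 0.018 m and angle between bracket_t's own z axis and vertical below 0.1 rad and angle between the x axis of bracket_t and the x axis of sample_t, either way round below 0.26 rad and x of bracket_t_end in the frame of empty_spot_near above 0 m) or (horizontal distance between sample_t and sample_spot_far below 0.04 m and horizontal distance between bracket_t and empty_spot_far below 0.03 m and height (world z) of bracket_t between 0.008 and 0.018 m and angle between bracket_t's own z axis and vertical below 0.1 rad and angle between the x axis of bracket_t and the x axis of sample_t, either way round below 0.26 rad and x of bracket_t_end in the frame of empty_spot_far above 0 m) or (horizontal distance between sample_t and sample_spot_near above 0.04 m and horizontal distance between sample_t and sample_spot_far above 0.04 m and distance of bracket_t from where it was at the start of the episode below 0.025 m)) and ((horizontal distance between sample_z and sample_spot_near below 0.04 m and horizontal distance between bracket_z and empty_spot_near below 0.03 m and height (world z) of bracket_z between 0.008 and 0.018 m and angle between bracket_z's own z axis and vertical below 0.1 rad and angle between the x axis of bracket_z and the x axis of sample_z, either way round below 0.26 rad and x of bracket_z_end in the frame of empty_spot_near above 0 m) or (horizontal distance between sample_z and sample_spot_far below 0.04 m and horizontal distance between bracket_z and empty_spot_far below 0.03 m and height (world z) of bracket_z between 0.008 and 0.018 m and angle between bracket_z's own z axis and vertical below 0.1 rad and angle between the x axis of bracket_z and the x axis of sample_z, either way round below 0.26 rad and x of bracket_z_end in the frame of empty_spot_far above 0 m) or (horizontal distance between sample_z and sample_spot_near above 0.04 m and horizontal distance between sample_z and sample_spot_far above 0.04 m and distance of bracket_z from where it was at the start of the episode below 0.025 m)) and ((horizontal distance between sample_u and sample_spot_near below 0.04 m and horizontal distance between bracket_u and empty_spot_near below 0.03 m and height (world z) of bracket_u between 0.008 and 0.018 m and angle between bracket_u's own z axis and vertical below 0.1 rad and angle between the x axis of bracket_u and the x axis of sample_u, either way round below 0.26 rad and x of bracket_u_end in the frame of empty_spot_near above 0 m) or (horizontal distance between sample_u and sample_spot_far below 0.04 m and horizontal distance between bracket_u and empty_spot_far below 0.03 m and height (world z) of bracket_u between 0.008 and 0.018 m and angle between bracket_u's own z axis and vertical below 0.1 rad and angle between the x axis of bracket_u and the x axis of sample_u, either way round below 0.26 rad and x of bracket_u_end in the frame of empty_spot_far above 0 m) or (horizontal distance between sample_u and sample_spot_near above 0.04 m and horizontal distance between sample_u and sample_spot_far above 0.04 m and distance of bracket_u from where it was at the start of the episode below 0.025 m))); the robot touches nothing.
It fails at once if a sample is moved by more than 20 mm (distance of any of sample_l, sample_t, sample_z, sample_u from where it was at the start of the episode above 0.02 m).
It fails at once if the spray can or jar is moved by more than 30 mm or tipped (distance of any of spray_can, jar from where it was at the start of the episode above 0.03 m or angle between any of spray_can, jar's own z axis and vertical above 0.35 rad).
It fails at once if a bracket is dropped on the board (still faster than 0.6 m/s within 15 mm of its top) ((height (world z) of bracket_l below 0.027 m and linear speed of bracket_l above 0.6 m/s) or (height (world z) of bracket_t below 0.027 m and linear speed of bracket_t above 0.6 m/s) or (height (world z) of bracket_z below 0.027 m and linear speed of bracket_z above 0.6 m/s) or (height (world z) of bracket_u below 0.027 m and linear speed of bracket_u above 0.6 m/s)).
It fails at once if a bracket that is not wanted is taken from its bin (moved by more than 60 mm) ((horizontal distance between sample_l and sample_spot_near above 0.06 m and horizontal distance between sample_l and sample_spot_far above 0.06 m and distance of bracket_l from where it was at the start of the episode above 0.06 m) or (horizontal distance between sample_t and sample_spot_near above 0.06 m and horizontal distance between sample_t and sample_spot_far above 0.06 m and distance of bracket_t from where it was at the start of the episode above 0.06 m) or (horizontal distance between sample_z and sample_spot_near above 0.06 m and horizontal distance between sample_z and sample_spot_far above 0.06 m and distance of bracket_z from where it was at the start of the episode above 0.06 m) or (horizontal distance between sample_u and sample_spot_near above 0.06 m and horizontal distance between sample_u and sample_spot_far above 0.06 m and distance of bracket_u from where it was at the start of the episode above 0.06 m)).
It also fails if it takes over 72 s, if anything falls off the work surface, if the arm or the gripper's body presses on something with over 40 N, if the wrist force passes 120 N, or if a joint passes its speed limit or range.

## Working session

There is one attempt and no reset: what is moved stays moved. The work goes in short steps, Python scripts to look and compute and a tool call to move; the robot and the scene stay as the last step left them, time stands still between calls to the robot, and variables do not carry over. Pictures are saved under pics/ and viewed, about 8 in all and at most 12, crops included, and the job is handed in when it is done.

Besides the shell and the picture viewer there is one more tool, called after "Call:" by a JSON object that holds its "fn" and its "kwargs", one argument or row to a line. step_arm: Moves the arm, as the interface text tells. Its arguments: {"type":"object","properties":{"commands":{"type":"array"},"newtons":{"type":"number"}},"required":["commands"]}

```bash
mkdir -p pics
python3 - <<'E'
from bench import readout, grab_frame, r, search_frame, masks_of, tip_of
import cv2,numpy as np
o=readout.get_obs();print({k:np.round(v,3).tolist() for k,v in o.items()},r.pinch_z)
for n in("scene","top"):
    f=grab_frame(n);cv2.imwrite(f"pics/{n}0.png",cv2.resize(f["img"][...,::-1],(800,600),interpolation=cv2.INTER_CUBIC))
    W=f["world_to_cam"];print(n,np.round(-W[:3,:3].T@W[:3,3],3),np.round(f["K"],1).tolist())
    for t in ["bracket_l","bracket_t","bracket_z","bracket_u","sample_l","sample_t","sample_z","sample_u","bin_floor","carry_rail","job_board","empty_spot_near","empty_spot_far","sample_spot_near","sample_spot_far","rack","spray_can","jar"]:
        print(t,[(np.round(d["point"],1).tolist(),round(d["p"],2)) for d in tip_of(t,f)[:2]])
E
```

```text
{'clock': 0.0, 'joints': [-1.269, 0.478, 0.022, 1.556, -0.012, 1.109, -0.083], 'qvel': [-0.0, 0.001, 0.0, -0.003, -0.001, -0.001, -0.0], 'tau': [0.0, -59.646, 1.608, -28.119, 0.012, 0.009, 0.0], 'tcp_pos': [0.269, 0.619, 0.303], 'orientation': [-0.639, -3.076, 0.003], 'contact_force': [-0.046, 0.036, -0.799], 'moment': [0.068, 0.019, 0.001], 'grip_width': 0.085} 0.0539
scene [1.748 0.554 1.154] [[470.7, 0.0, 258.0], [0.0, 470.7, 192.0], [0.0, 0.0, 1.0]]
bracket_l [([177.3, 270.4], 0.76), ([411.1, 247.4], 0.73)]
bracket_t [([177.3, 270.4], 0.76), ([411.1, 247.4], 0.73)]
bracket_z [([177.3, 270.4], 0.76), ([411.1, 247.4], 0.73)]
bracket_u [([177.3, 270.4], 0.76), ([411.1, 247.4], 0.73)]
sample_l [([259.9, 197.7], 0.77), ([230.7, 190.3], 0.73)]
sample_t [([259.9, 197.7], 0.77), ([230.7, 190.3], 0.73)]
sample_z [([259.9, 197.7], 0.77), ([230.7, 190.3], 0.73)]
sample_u [([259.9, 197.7], 0.77), ([230.7, 190.3], 0.73)]
bin_floor [([296.5, 213.9], 0.8), ([229.6, 190.3], 0.68)]
carry_rail [([294.1, 178.8], 0.9)]
job_board [([152.7, 194.9], 0.97)]
empty_spot_near [([181.6, 189.5], 0.83)]
empty
[... 565 characters left out ...]
, 0.89)]
sample_l [([259.7, 237.3], 0.83), ([298.5, 236.1], 0.82)]
sample_t [([259.7, 237.3], 0.83), ([298.5, 236.1], 0.82)]
sample_z [([259.7, 237.3], 0.83), ([298.5, 236.1], 0.82)]
sample_u [([259.7, 237.3], 0.83), ([298.5, 236.1], 0.82)]
bin_floor [([210.9, 200.4], 0.69), ([156.9, 217.3], 0.44)]
carry_rail [([210.5, 201.3], 0.86)]
job_board [([369.3, 210.9], 0.89)]
empty_spot_near [([213.8, 202.3], 0.49)]
empty_spot_far [([363.0, 180.6], 0.71), ([347.1, 220.1], 0.51)]
sample_spot_near [([381.2, 233.1], 0.66), ([224.4, 183.9], 0.48)]
sample_spot_far [([398.9, 198.5], 0.55)]
rack [([396.3, 197.5], 0.62)]
spray_can [([321.9, 179.1], 0.63), ([363.7, 182.4], 0.47)]
jar [([217.7, 250.3], 0.87)]
```

View pics/top0.png

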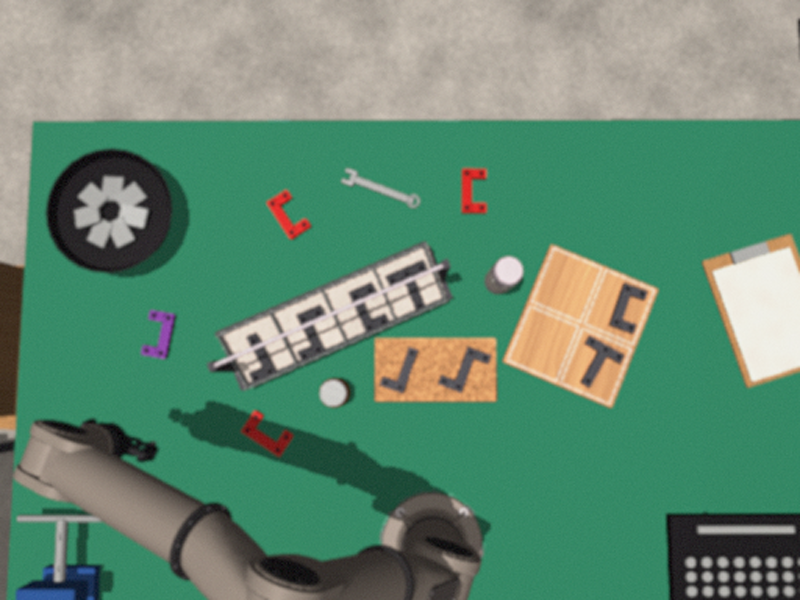

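View pics/scene0.png

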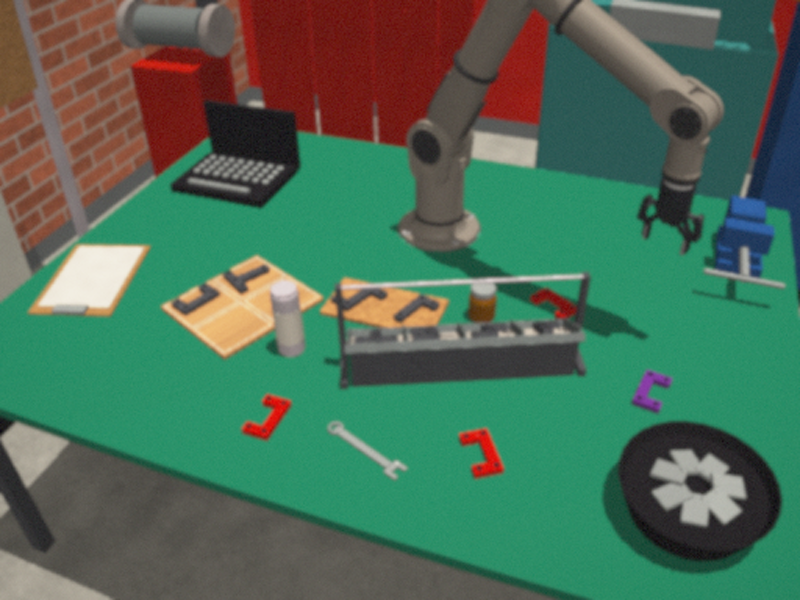

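The top view shows the job board with U (far, zoom px 628,308) and T (near, 603,360). The rack bins from left to right look like L (262,360), Z (313,333), U (370,297) and T (413,272). Z and L samples lie on the mat. Next I measure the poses.

```bash
cat > h.py <<'E'
from bench import readout, grab_frame, r, search_frame, masks_of, tip_of
import cv2,numpy as np
from scipy.optimize import least_squares, minimize
from scipy.spatial.transform import Rotation as R
def proj(f,P):
    W=f["world_to_cam"];P=np.atleast_2d(P).astype(float)
    return cv2.projectPoints(P,cv2.Rodrigues(W[:3,:3])[0],W[:3,3],f["K"],np.array(f["D"],float))[0][:,0]
def ray(f,px,n,d):  # intersect with plane n.p=d
    W=f["world_to_cam"];u=cv2.undistortPoints(np.array([[px]],float),f["K"],np.array(f["D"],float))[0,0]
    c=-W[:3,:3].T@W[:3,3];v=W[:3,:3].T@np.array([*u,1]);n=np.array(n,float);return c+v*(d-n@c)/(n@v)
def onz(f,px,z): return ray(f,px,[0,0,1],z)
SH={}
bar=[(-55,-12,55,12)]
SH['l']=bar+[(-55,12,-31,48)];SH['t']=bar+[(31,12,55,48),(31,-48,55,-12)]
SH['z']=bar+[(-55,12,-31,48),(31,-48,55,-12)];SH['u']=bar+[(-55,-48,-31,-12),(31,-48,55,-12)]
def sil(f,s,T,k=4):
    """soft silhouette of bracket with pose T (4x4)"""
    im=np.zeros((384*k,512*k),np.uint8)
    for a,b,c,d in SH[s]:
        P=np.array([(x,y,z) for x in(a,c) for y in(b,d) for z in(0,16)])/1000.
        q=proj(f,P@T[:3,:3].T+T[:3,3])
        cv2.fillConvexPoly(im,cv2.convexHull(np.round((q+.5)*k-.5).astype(np.int32)),255)
    return cv2.resize(im,(512,384),interpolation=cv2.INTER_AREA)/255.
def pose(Rm,t):
    T=np.eye(4);T[:3,:3]=Rm;T[:3,3]=t;return T
def fit(f,mask,s,mk,p0,step):
    g=lambda p:np.abs(sil(f,s,mk(p))-mask).sum()/mask.sum()
    S=np.vstack([p0]+[np.array(p0)+np.eye(len(p0))[i]*step[i] for i in range(len(p0))])
    o=minimize(g,p0,method='Nelder-Mead',options=dict(initial_simplex=S,maxiter=150,xatol=1e-4,fatol=1e-4));return o.x,o.fun
E
cat > m1.py <<'E'
from h import *
f=grab_frame("top");k=1.5625
im=f["img"]
a=[onz(f,np.array(p)/k,.22) for p in((210,367),(448,266))];m=onz(f,(210.5,201.3),.22)
print("rail",np.round(a,3).tolist(),np.linalg.norm(a[1]-a[0]),np.round(m,3))
B=np.array([onz(f,np.array(p)/k,.012) for p in((553,245),(658,290),(612,406),(503,362))]);print("board",np.round(B,3).tolist(),np.round(B.mean(0),3),[round(np.linalg.norm(B[i]-B[i-1]),3) for i in range(4)])
for t in("bracket_u","sample_u"):
    for d in masks_of(t,f): print(t,np.round(d["extent"],1),round(d["p"],2),int(d["pixels"].sum()))
cv2.imwrite("pics/c1.png",cv2.resize(im[145:270,125:430,::-1],(800,328),interpolation=cv2.INTER_CUBIC))
E
python3 m1.py
```

```text
rail [[0.409, 0.471, 0.22], [0.622, -0.028, 0.22]] 0.5423685442780769 [0.519 0.223 0.22 ]
board [[0.706, -0.299, 0.012], [0.596, -0.55, 0.012], [0.318, -0.43, 0.012], [0.423, -0.173, 0.012]] [ 0.511 -0.363  0.012] [np.float64(0.31), np.float64(0.274), np.float64(0.302), np.float64(0.278)]
bracket_u [ 98.1 215.1  23.2  32.9] 0.91 356
bracket_u [197.1 212.7  22.1  36.3] 0.89 408
bracket_u [168.7 278.9  32.5  33.6] 0.8 385
bracket_u [300.4 122.3  16.5  30.1] 0.79 340
bracket_u [260.6 184.2  26.1  31.5] 0.78 334
bracket_u [236.2 198.2  26.3  30.3] 0.78 328
bracket_u [184.6 137.8  28.1  24.4] 0.69 257
bracket_u [169.2 230.3  17.1  31.4] 0.54 228
sample_u [403.  198.   20.8  28.6] 0.83 300
sample_u [297.9 238.   29.5  26.2] 0.68 281
sample_u [384.9 231.4  29.9  34.1] 0.55 386
sample_u [255.6 238.3  21.   25.2] 0.54 243
```

View pics/c1.png

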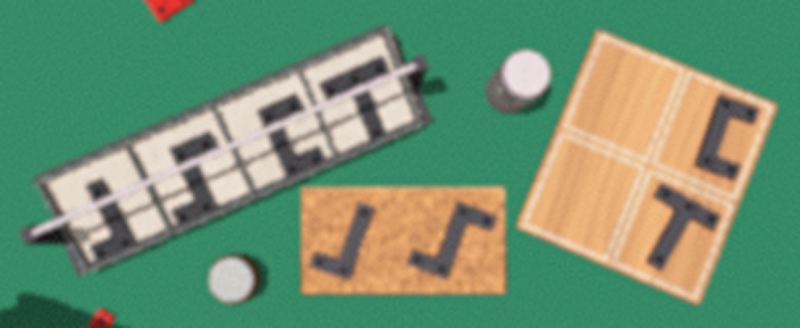

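U is in bin 3 (y=-63) and T in bin 4 (y=-189). The samples face board +x: U in the far row, T in the near row. Now I fit the poses.

```bash
cat > m2.py <<'E'
from h import *
f=grab_frame("top")
yx=np.arctan2(.213,.499);x=np.array([np.cos(yx),np.sin(yx),0]);yv=np.array([-x[1],x[0],0])
mid=np.array([.517,.222,0]);org=mid+.013*x
bf=org+[0,0,.075]
S=R.from_euler('ZY',[yx,-np.pi/6]).as_matrix()
rail=proj(f,np.array([mid+[0,0,.22]+yv*s for s in(-.275,.275)]))
keep=np.ones((384,512),np.uint8);cv2.line(keep,*[tuple(int(v) for v in np.round(q)) for q in rail],0,5)
def mkb(p): return pose(S@R.from_euler('z',p[2]).as_matrix(),bf+S@np.array([p[0],p[1],0]))
print("rack yaw",yx,"org",org)
import h
os_=h.sil
lab=f["img"].astype(int).sum(2)
for s,v0,c in(("u",-.05,(236,198)),("t",-.189,(260.6,184))):
    best=min(masks_of("bracket_"+s,f),key=lambda d:np.hypot(d["extent"][0]-c[0],d["extent"][1]-c[1]))
    m=best["pixels"]*keep
    h.sil=lambda *a:os_(*a)*keep
    p,e=fit(f,m,s,mkb,[-.015,v0,0],[.01,.01,.1]);T=mkb(p)
    print(s,"u,v,spin",np.round(p,4),"err",round(e,3),"origin",np.round(T[:3,3],4))
h.sil=os_
B=np.array([.511,-.363]);by=np.arctan2(-.126+-.12,.283+.278-.0)
C=np.array([[.706,-.299],[.596,-.55],[.318,-.43],[.423,-.173]])
L=np.array([[155,140],[155,-140],[-155,-140],[-155,140]])/1000
def bp(p,L): c,s=np.cos(p[2]),np.sin(p[2]);return L@np.array([[c,s],[-s,c]])+p[:2]
o=least_squares(lambda p:(bp(p,L)-C).ravel(),[.511,-.363,-.42]);p=o.x;print("board",p.round(4),"res",np.round(o.fun,3))
sp=bp(p,np.array([[77,-68],[77,68],[-77,-68],[-77,68]])/1000);print("far s,e / near s,e",sp.round(4).tolist())
for s,c0,i in(("u",(403,198),0),("t",(385,231.4),2)):
    best=min(masks_of("sample_"+s,f),key=lambda d:np.hypot(d["extent"][0]-c0[0],d["extent"][1]-c0[1]))
    mk=lambda q:pose(R.from_euler('z',q[2]).as_matrix(),[q[0],q[1],.012])
    rs=[fit(f,best["pixels"]*1,s,mk,[*sp[i],p[2]+a],[.01,.01,.15]) for a in(-.3,.2,np.pi)];print("sample",s,[(np.round(a,3).tolist(),round(b,3)) for a,b in rs])
print("can top",onz(f,np.array((508,268))/1.5625,.18),"jar top",onz(f,np.array((334,392))/1.5625,.09))
print("tool\n",R.from_rotvec(readout.get_obs()["orientation"]).as_matrix().round(3))
E
python3 m2.py
```

```text
rack yaw 0.403439705989119 org [0.52895631 0.22710359 0.        ]
u u,v,spin [-0.015  -0.0615  0.0308] err 0.206 origin [0.5412 0.1655 0.0675]
t u,v,spin [-0.012  -0.1903  0.0082] err 0.085 origin [0.5941 0.048  0.069 ]
board [ 0.5108 -0.363  -0.4075] res [ 0.003  0.003  0.002 -0.003 -0.005 -0.     0.001 -0.   ]
far s,e / near s,e [[0.5545, -0.4559], [0.6084, -0.3311], [0.4131, -0.3949], [0.467, -0.2701]]
sample u [([0.555, -0.455, -0.362], np.float64(0.151)), ([0.556, -0.454, -0.345], np.float64(0.148)), ([0.554, -0.458, 2.82], np.float64(0.808))]
sample t [([0.414, -0.39, -0.529], np.float64(0.222)), ([0.414, -0.39, -0.528], np.float64(0.224)), ([0.416, -0.39, 2.767], np.float64(0.874))]
can top [ 0.62380646 -0.16126327  0.18      ] jar top [0.35364074 0.22352564 0.09      ]
tool
 [[-0.917  0.398  0.   ]
 [ 0.398  0.917 -0.   ]
 [-0.    -0.    -1.   ]]
```

```bash
cat > go.py <<'E'
from h import *
yx=.4034;S=R.from_euler('ZY',[yx,-np.pi/6]).as_matrix();n=S[:,2]
RT=np.column_stack([-S[:,0],S[:,1],-n])      # tool tilted on rack, x down-slope
G={'u':np.array([.5412,.1655,.0675]),'t':np.array([.5935,.048,.0685])}
def down(byaw):  # vertical tool, bracket yaw byaw
    b=R.from_euler('z',byaw).as_matrix();return np.column_stack([-b[:,0],b[:,1],-b[:,2]])
def rack(k,h,dx=0,dv=0): return G[k]+dx*S[:,0]+dv*S[:,1]+h*n,RT
def rel(p,Rm,o=None):
    o=o or readout.get_obs();A=R.from_rotvec(o["orientation"]).as_matrix()
    t=A.T@(np.array(p)-o["tcp_pos"])/.5;w=R.from_matrix(A.T@Rm).as_rotvec()/(2*np.pi)
    print("to",np.round(p,3),"rows",np.round(t,4).tolist(),np.round(w,4).tolist(),"| mm",round(np.linalg.norm(t)*500),"deg",round(np.linalg.norm(w)*360,1), "clk",round(o["clock"],2),"w",round(o["grip_width"],4),"F",np.round(o["contact_force"],1),"j",np.round(o["joints"],2).tolist())
E
python3 -c "
from go import *
rel([.37,.29,.33],down(yx)); rel(*rack('u',.155))"
```

```text
to [0.37 0.29 0.33] rows [-0.4476, -0.5232, -0.0522] [-0.0, 0.0, -0.1294] | mm 345 deg 46.6 clk 2.3 w 0.0855 F [-0.2 -0.   0.7] j [-1.27, 0.48, 0.02, 1.56, -0.01, 1.11, -0.08]
to [0.47  0.135 0.202] rows [-0.7543, -0.7278, 0.2043] [-0.0339, -0.0786, -0.1264] | mm 534 deg 55.0 clk 2.3 w 0.0855 F [-0.2 -0.   0.7] j [-1.27, 0.48, 0.02, 1.56, -0.01, 1.11, -0.08]
```

Call:
{"fn": "step_arm", "kwargs": {
  "commands": [
    [-0.064,-0.0747,-0.0075,0,0,-0.0185,0],
    [-0.128,-0.149,-0.015,0,0,-0.037,0],
    [-0.192,-0.224,-0.0224,0,0,-0.0555,0],
    [-0.256,-0.299,-0.03,0,0,-0.074,0],
    [-0.32,-0.374,-0.037,0,0,-0.0925,0],
    [-0.384,-0.448,-0.045,0,0,-0.111,0],
    [-0.4476,-0.5232,-0.0522,0,0,-0.1294,0],
    [-0.4476,-0.5232,-0.0522,0,0,-0.1294,0],
    [-0.4476,-0.5232,-0.0522,0,0,-0.1294,0],
    [-0.4476,-0.5232,-0.0522,0,0,-0.1294,0]
  ],
  "newtons": 60
}}

```text
clock: 3.55
tcp_pos: [0.3695, 0.2913, 0.33]
orientation: [0.632, -3.077, -0.001]
contact_force: [0.5, -0.5, -0.8]
grip_width: 0.0426
```

```bash
python3 -c "
from go import *
rel([.37,.29,.33],down(yx)); rel(*rack('u',.165))"
```

```text
to [0.37 0.29 0.33] rows [0.0001, -0.0028, -0.0001] [0.0001, -0.0, 0.0002] | mm 1 deg 0.1 clk 3.55 w 0.0426 F [ 0.5 -0.5 -0.8] j [-0.8, 0.11, 0.0, 2.0, -0.0, 1.04, 1.18]
to [0.465 0.133 0.21 ] rows [-0.0516, -0.3664, 0.239] [0.0001, -0.0833, 0.0002] | mm 220 deg 30.0 clk 3.55 w 0.0426 F [ 0.5 -0.5 -0.8] j [-0.8, 0.11, 0.0, 2.0, -0.0, 1.04, 1.18]
```

Call:
{"fn": "step_arm", "kwargs": {
  "commands": [
    [-0.0065,-0.046,0.03,0,-0.0104,0,0],
    [-0.013,-0.092,0.06,0,-0.0208,0,0],
    [-0.0194,-0.137,0.09,0,-0.0312,0,0],
    [-0.026,-0.183,0.12,0,-0.0416,0,0],
    [-0.032,-0.229,0.149,0,-0.052,0,0],
    [-0.039,-0.275,0.179,0,-0.0625,0,0],
    [-0.045,-0.32,0.209,0,-0.073,0,0],
    [-0.0516,-0.3664,0.239,0,-0.0833,0,0],
    [-0.0516,-0.3664,0.239,0,-0.0833,0,0],
    [-0.0516,-0.3664,0.239,0,-0.0833,0,0]
  ]
}}

```text
clock: 4.8
tcp_pos: [0.4619, 0.1335, 0.2067]
orientation: [-0.538, 2.601, 0.111]
contact_force: [0.6, 0.4, -1.0]
grip_width: 0.0424
```

```bash
python3 -c "
from go import *
rel(*rack('u',.165)); rel(*rack('u',.075))
f=grab_frame('scene');cv2.imwrite('pics/s1.png',cv2.resize(f['img'][130:290,190:400,::-1],(787,600),interpolation=cv2.INTER_CUBIC))"
```

```text
to [0.465 0.133 0.21 ] rows [-0.0086, -0.0036, -0.0037] [-0.0023, -0.0053, 0.0014] | mm 5 deg 2.1 clk 4.8 w 0.0424 F [ 0.6  0.4 -1. ] j [0.06, 0.2, -0.52, 2.35, 0.81, 0.18, 0.78]
to [0.507 0.151 0.132] rows [-0.0146, -0.001, 0.1762] [-0.0023, -0.0053, 0.0014] | mm 88 deg 2.1 clk 4.8 w 0.0424 F [ 0.6  0.4 -1. ] j [0.06, 0.2, -0.52, 2.35, 0.81, 0.18, 0.78]
```

View pics/s1.png

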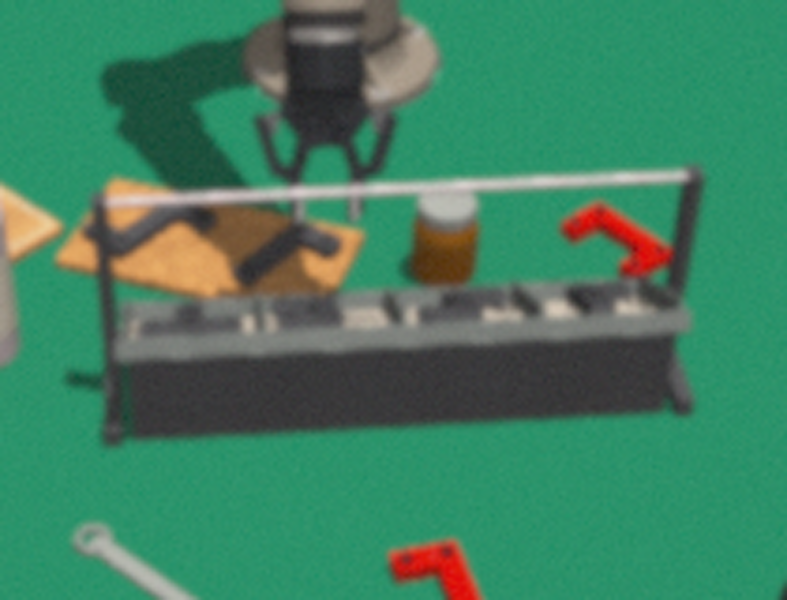

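The gripper is tilted and clear of the rail on the robot side (rail at crop 100–690, 190). J6 is near its limit, so I let it settle and watch for convergence.

Call:
{"fn": "step_arm", "kwargs": {
  "commands": [
    [-0.0086,-0.0036,-0.0037,-0.0023,-0.0053,0.0014,0],
    [-0.0086,-0.0036,-0.0037,-0.0023,-0.0053,0.0014,0],
    [-0.0086,-0.0036,-0.0037,-0.0023,-0.0053,0.0014,0],
    [-0.0086,-0.0036,-0.0037,-0.0023,-0.0053,0.0014,0],
    [-0.0086,-0.0036,0.02,-0.0023,-0.0053,0.0014,0],
    [-0.0095,-0.003,0.035,-0.0023,-0.0053,0.0014,0],
    [-0.0105,-0.002,0.05,-0.0023,-0.0053,0.0014,0],
    [-0.0115,-0.002,0.065,-0.0023,-0.0053,0.0014,0],
    [-0.0125,-0.001,0.08,-0.0023,-0.0053,0.0014,0],
    [-0.0125,-0.001,0.08,-0.0023,-0.0053,0.0014,0]
  ]
}}

```text
clock: 6.1
tcp_pos: [0.4852, 0.1409, 0.1742]
orientation: [-0.524, 2.571, 0.14]
contact_force: [-0.4, -0.9, 0.1]
grip_width: 0.0429
```

```bash
python3 -c "
from go import *
rel(*rack('u',.123)); rel(*rack('u',.075))"
```

```text
to [0.485 0.141 0.174] rows [0.0007, 0.0012, -0.0] [-0.0001, 0.0001, -0.0002] | mm 1 deg 0.1 clk 6.1 w 0.0429 F [-0.4 -0.9  0.1] j [0.14, 0.33, -0.61, 2.33, 1.56, 0.19, 0.06]
to [0.507 0.151 0.132] rows [0.0008, 0.0013, 0.096] [-0.0001, 0.0001, -0.0002] | mm 48 deg 0.1 clk 6.1 w 0.0429 F [-0.4 -0.9  0.1] j [0.14, 0.33, -0.61, 2.33, 1.56, 0.19, 0.06]
```

Call:
{"fn": "step_arm", "kwargs": {
  "commands": [
    [0,0,0.015,0,0,0,0],
    [0,0,0.03,0,0,0,0],
    [0,0.001,0.043,0,0,0,0],
    [0.0005,0.001,0.056,0,0,0,0],
    [0.0008,0.0013,0.068,0,0,0,0],
    [0.0008,0.0013,0.078,0,0,0,0],
    [0.0008,0.0013,0.086,0,0,0,0],
    [0.0008,0.0013,0.092,0,0,0,0],
    [0.0008,0.0013,0.095,0,0,0,0],
    [0.0008,0.0013,0.095,0,0,0,0]
  ]
}}

```text
clock: 7.35
tcp_pos: [0.5065, 0.1507, 0.1328]
orientation: [-0.524, 2.572, 0.14]
contact_force: [0.3, -0.1, -0.6]
grip_width: 0.0428
```

```bash
python3 -c "
from go import *
rel(*rack('u',.075))
f=grab_frame('scene');cv2.imwrite('pics/s2.png',cv2.resize(f['img'][150:270,200:360,::-1],(800,600),interpolation=cv2.INTER_CUBIC))"
```

```text
to [0.507 0.151 0.132] rows [-0.0001, 0.0, 0.0009] [-0.0001, 0.0001, -0.0002] | mm 0 deg 0.1 clk 7.35 w 0.0428 F [ 0.3 -0.1 -0.6] j [0.2, 0.49, -0.7, 2.3, 1.86, 0.3, -0.18]
```

View pics/s2.png

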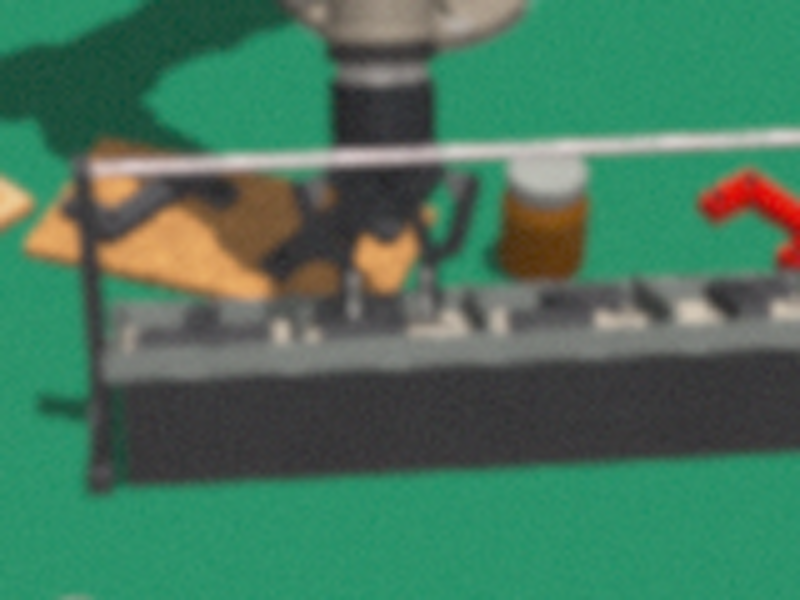

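The fingers straddle the U's bar (crop 350–427, 295). Closing.

Call:
{"fn": "step_arm", "kwargs": {
  "commands": [
    [0,0,0,0,0,0,1],
    [0,0,0,0,0,0,1],
    [0,0,0,0,0,0,1],
    [0,0,0,0,0,0,1],
    [0,0,0,0,0,0,1],
    [0,0,0,0,0,0,1],
    [0,0,-0.01,0,0,0,1],
    [0.003,0,-0.025,0,0,0,1],
    [0.006,0,-0.045,0,0,0,1],
    [0.01,0,-0.07,0,0,0,1]
  ],
  "newtons": 90
}}

```text
clock: 8.65
tcp_pos: [0.4853, 0.1421, 0.1605]
orientation: [-0.524, 2.573, 0.142]
contact_force: [-0.3, -0.9, -4.0]
grip_width: 0.0215
```

```bash
python3 -c "
from go import *
rel(*rack('u',.19,-.02)); rel([.44,.05,.30],down(0))
f=grab_frame('scene');cv2.imwrite('pics/s3.png',cv2.resize(f['img'][150:270,200:360,::-1],(800,600),interpolation=cv2.INTER_CUBIC))"
```

```text
to [0.438 0.121 0.222] rows [0.0282, -0.0009, -0.1583] [0.0001, -0.0001, -0.0002] | mm 80 deg 0.1 clk 8.65 w 0.0215 F [-0.3 -0.9 -4. ] j [0.18, 0.38, -0.67, 2.34, 1.71, 0.23, -0.07]
to [0.44 0.05 0.3 ] rows [-0.0046, -0.1338, -0.3195] [0.0169, 0.0821, 0.0625] | mm 173 deg 37.6 clk 8.65 w 0.0215 F [-0.3 -0.9 -4. ] j [0.18, 0.38, -0.67, 2.34, 1.71, 0.23, -0.07]
```

View pics/s3.png

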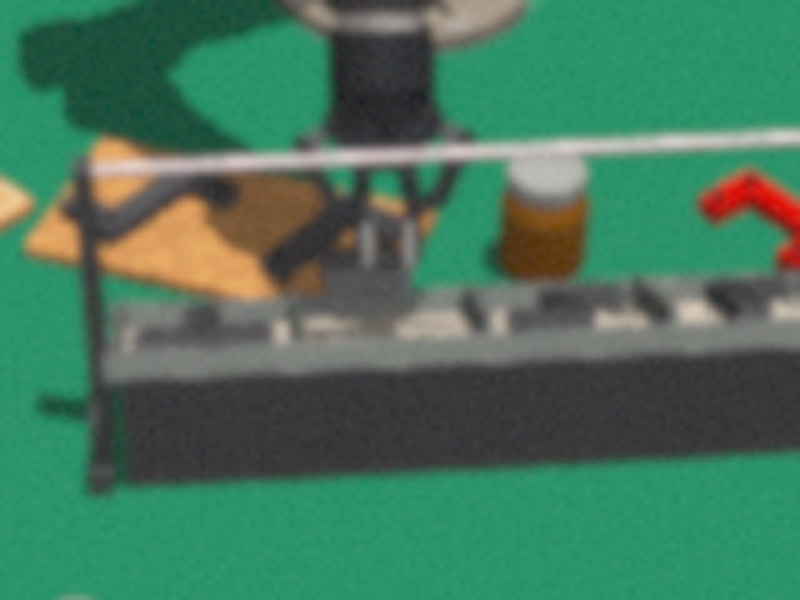

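U is held (width 21.5 mm, ~4 N weight). I lift, then level it.

Call:
{"fn": "step_arm", "kwargs": {
  "commands": [
    [0,0,-0.06,0,0,0,1],
    [0,0,-0.12,0,0,0,1],
    [0,-0.01,-0.16,0.0024,0.0117,0.009,1],
    [-0.001,-0.03,-0.19,0.0048,0.0234,0.0179,1],
    [-0.002,-0.05,-0.22,0.0072,0.035,0.0268,1],
    [-0.003,-0.08,-0.25,0.0096,0.047,0.0357,1],
    [-0.004,-0.1,-0.28,0.012,0.0586,0.0446,1],
    [-0.0046,-0.12,-0.3,0.0145,0.07,0.0535,1],
    [-0.0046,-0.1338,-0.3195,0.0169,0.0821,0.0625,1],
    [-0.0046,-0.1338,-0.3195,0.0169,0.0821,0.0625,1]
  ]
}}

```text
clock: 9.95
tcp_pos: [0.4396, 0.0496, 0.3006]
orientation: [-0.0, 3.141, -0.0]
contact_force: [0.3, 0.1, -3.4]
grip_width: 0.0213
```

```bash
cat >> go.py <<'E'
E={'u':np.array([.6084,-.3311,.012]),'t':np.array([.467,-.2701,.012])};BY={'u':-.355,'t':-.5}
def place(k,h,off=0): # off: grasp point along bracket x
    y=BY[k];return E[k]+[off*np.cos(y),off*np.sin(y),h],down(y)
E
python3 -c "
from go import *
rel([.44,.05,.30],down(0));rel(*place('u',.25)); rel([.46,-.18,.30],down(BY['u']))"
```

```text
to [0.44 0.05 0.3 ] rows [-0.0008, 0.0008, 0.0013] [-0.0, 0.0002, 0.0] | mm 1 deg 0.1 clk 9.95 w 0.0213 F [ 0.3  0.1 -3.4] j [0.7, 0.23, -1.06, 2.04, 0.24, 1.0, 1.1]
to [ 0.608 -0.331  0.262] rows [-0.3374, -0.7615, 0.0777] [0.0, 0.0002, 0.0565] | mm 418 deg 20.4 clk 9.95 w 0.0213 F [ 0.3  0.1 -3.4] j [0.7, 0.23, -1.06, 2.04, 0.24, 1.0, 1.1]
to [ 0.46 -0.18  0.3 ] rows [-0.0407, -0.4593, 0.0014] [0.0, 0.0002, 0.0565] | mm 231 deg 20.4 clk 9.95 w 0.0213 F [ 0.3  0.1 -3.4] j [0.7, 0.23, -1.06, 2.04, 0.24, 1.0, 1.1]
```

Call:
{"fn": "step_arm", "kwargs": {
  "commands": [
    [-0.01,-0.1,0.0014,0,0,0.0125,1],
    [-0.02,-0.2,0.0014,0,0,0.025,1],
    [-0.03,-0.31,0.0014,0,0,0.038,1],
    [-0.0407,-0.41,0.0014,0,0,0.05,1],
    [-0.06,-0.5,0.0014,0,0,0.0565,1],
    [-0.13,-0.58,0.01,0,0,0.0565,1],
    [-0.2,-0.65,0.03,0,0,0.0565,1],
    [-0.27,-0.71,0.055,0,0,0.0565,1],
    [-0.3374,-0.7615,0.0777,0,0,0.0565,1],
    [-0.3374,-0.7615,0.0777,0,0,0.0565,1]
  ]
}}

```text
clock: 11.2
tcp_pos: [0.6091, -0.3323, 0.2587]
orientation: [0.555, 3.092, 0.003]
contact_force: [-1.4, 0.9, -4.1]
grip_width: 0.0214
```

```bash
python3 -c "
from go import *
rel(*place('u',.25));rel(*place('u',.10));rel(*place('u',.078))"
```

```text
to [ 0.608 -0.331  0.262] rows [0.0021, 0.0017, -0.0067] [0.0003, -0.0, -0.0] | mm 4 deg 0.1 clk 11.2 w 0.0214 F [-1.4  0.9 -4.1] j [0.87, 0.65, -0.71, 1.51, 0.45, 1.15, 1.29]
to [ 0.608 -0.331  0.112] rows [0.002, 0.0012, 0.2933] [0.0003, -0.0, -0.0] | mm 147 deg 0.1 clk 11.2 w 0.0214 F [-1.4  0.9 -4.1] j [0.87, 0.65, -0.71, 1.51, 0.45, 1.15, 1.29]
to [ 0.608 -0.331  0.09 ] rows [0.002, 0.0011, 0.3373] [0.0003, -0.0, -0.0] | mm 169 deg 0.1 clk 11.2 w 0.0214 F [-1.4  0.9 -4.1] j [0.87, 0.65, -0.71, 1.51, 0.45, 1.15, 1.29]
```

Call:
{"fn": "step_arm", "kwargs": {
  "commands": [
    [0.0005,0,0.05,0,0,0,1],
    [0.001,0.0005,0.1,0,0,0,1],
    [0.0015,0.001,0.15,0,0,0,1],
    [0.002,0.0012,0.2,0,0,0,1],
    [0.002,0.0012,0.245,0,0,0,1],
    [0.002,0.0012,0.28,0,0,0,1],
    [0.002,0.0011,0.305,0,0,0,1],
    [0.002,0.0011,0.32,0,0,0,1],
    [0.002,0.0011,0.33,0,0,0,1],
    [0.002,0.0011,0.3333,0,0,0,1]
  ]
}}

```text
clock: 12.45
tcp_pos: [0.6086, -0.3312, 0.0922]
orientation: [0.555, 3.092, 0.003]
contact_force: [0.1, 0.5, -3.9]
grip_width: 0.0214
```

```bash
python3 -c "
from go import *
rel(*place('u',.0755))
f=grab_frame('scene');cv2.imwrite('pics/s4.png',cv2.resize(f['img'][150:246,90:218,::-1],(800,600),interpolation=cv2.INTER_CUBIC))"
```

```text
to [ 0.608 -0.331  0.088] rows [0.0005, -0.0, 0.0094] [0.0003, 0.0, -0.0] | mm 5 deg 0.1 clk 12.45 w 0.0214 F [ 0.1  0.5 -3.9] j [0.82, 0.83, -0.62, 1.61, 0.58, 0.9, 1.2]
```

View pics/s4.png

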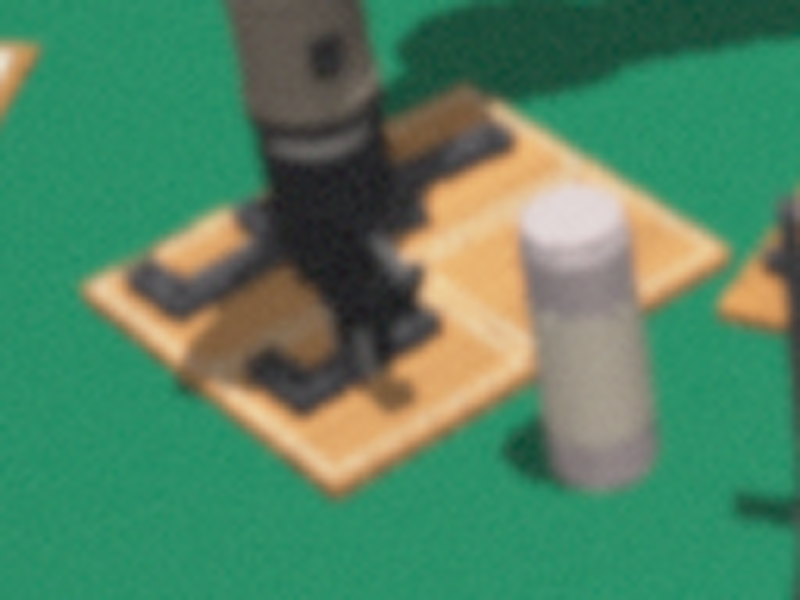

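U hangs level just above the outline, parallel to the sample. I lower the last few mm, pausing to check contact before release.

Call:
{"fn": "step_arm", "kwargs": {
  "commands": [
    [0.0005,0,0.002,0,0,0,1],
    [0.0005,0,0.004,0,0,0,1],
    [0.0005,0,0.0055,0,0,0,1],
    [0.0005,0,0.007,0,0,0,1],
    [0.0005,0,0.008,0,0,0,1],
    [0.0005,0,0.009,0,0,0,1],
    [0.0005,0,0.0094,0,0,0,1],
    [0.0005,0,0.0094,0,0,0,1],
    [0.0005,0,0.0094,0,0,0,1],
    [0.0005,0,0.0094,0,0,0,1]
  ]
}}

```text
clock: 13.75
tcp_pos: [0.6086, -0.331, 0.0898]
orientation: [0.555, 3.092, 0.001]
contact_force: [-7.4, 2.7, 14.1]
grip_width: 0.0215
```

Contact made (+14 N). Release and retreat.

Call:
{"fn": "step_arm", "kwargs": {
  "commands": [
    [0,0,-0.001,0,0,0,0.2],
    [0,0,-0.001,0,0,0,0],
    [0,0,-0.001,0,0,0,0],
    [0,0,-0.001,0,0,0,0],
    [0,0,-0.03,0,0,0,0],
    [0,0,-0.08,0,0,0,0],
    [0,0,-0.15,0,0,0,0],
    [0,0,-0.25,0,0,0,0],
    [0,0,-0.35,0,0,0,0],
    [0,0,-0.4,0,0,0,0]
  ]
}}

```text
clock: 15.0
tcp_pos: [0.6097, -0.3308, 0.2959]
orientation: [0.553, 3.085, -0.002]
contact_force: [0.4, -0.8, -0.8]
grip_width: 0.0431
```

```bash
python3 -c "
from go import *
G['t']=G['t'];rel([.44,-.05,.31],down(.1))
rel(*rack('t',.155,.006))
o=readout.get_obs();o['tcp_pos']=[.44,-.05,.31];o['orientation']=R.from_matrix(down(.1)).as_rotvec()
rel(*rack('t',.14,.006),o)"
```

```text
to [ 0.44 -0.05  0.31] rows [0.5131, 0.4088, -0.0319] [-0.0002, 0.0011, -0.0724] | mm 328 deg 26.1 clk 15.0 w 0.0431 F [ 0.4 -0.8 -0.8] j [0.88, 0.61, -0.73, 1.48, 0.43, 1.2, 1.31]
to [0.527 0.02  0.206] rows [0.3997, 0.5997, 0.1775] [-0.032, -0.0782, -0.1177] | mm 371 deg 52.1 clk 15.0 w 0.0431 F [ 0.4 -0.8 -0.8] j [0.88, 0.61, -0.73, 1.48, 0.43, 1.2, 1.31]
to [0.534 0.023 0.193] rows [-0.2013, 0.1256, 0.2345] [-0.0126, -0.0827, -0.0472] | mm 167 deg 34.6 clk 15.0 w 0.0431 F [ 0.4 -0.8 -0.8] j [0.88, 0.61, -0.73, 1.48, 0.43, 1.2, 1.31]
```

Call:
{"fn": "step_arm", "kwargs": {
  "commands": [
    [0.064,0.051,-0.004,0,0,-0.009,0],
    [0.128,0.102,-0.008,0,0,-0.018,0],
    [0.192,0.153,-0.012,0,0,-0.027,0],
    [0.256,0.204,-0.016,0,0,-0.036,0],
    [0.32,0.255,-0.02,0,0,-0.045,0],
    [0.385,0.307,-0.024,0,0,-0.054,0],
    [0.449,0.358,-0.028,0,0,-0.063,0],
    [0.5131,0.4088,-0.0319,0,0.001,-0.0724,0],
    [0.5131,0.4088,-0.0319,0,0.001,-0.0724,0],
    [0.5131,0.4088,-0.0319,0,0.001,-0.0724,0]
  ]
}}

```text
clock: 16.25
tcp_pos: [0.4404, -0.0503, 0.3111]
orientation: [-0.157, 3.135, -0.005]
contact_force: [-0.6, -0.6, 1.0]
grip_width: 0.0426
```

```bash
python3 -c "
from m2 import *
" | head -8; python3 -c "
from go import *
f=grab_frame('top');cv2.imwrite('pics/t2.png',cv2.resize(f['img'][145:265,215:430,::-1],(800,447),interpolation=cv2.INTER_CUBIC))
rel(*rack('t',.16,.006));rel(*rack('t',.12,.006))"
```

```text
rack yaw 0.403439705989119 org [0.52895631 0.22710359 0.        ]
u u,v,spin [-0.0343 -0.045   0.0684] err 1.802 origin [0.5193 0.174  0.0579]
t u,v,spin [-0.0347 -0.1768  0.0894] err 1.586 origin [0.5707 0.0527 0.0576]
board [ 0.5108 -0.363  -0.4075] res [ 0.003  0.003  0.002 -0.003 -0.005 -0.     0.001 -0.   ]
far s,e / near s,e [[0.5545, -0.4559], [0.6084, -0.3311], [0.4131, -0.3949], [0.467, -0.2701]]
sample u [([0.556, -0.454, -0.342], np.float64(0.096)), ([0.556, -0.454, -0.328], np.float64(0.095)), ([0.555, -0.459, 2.821], np.float64(0.707))]
sample t [([0.415, -0.39, -0.516], np.float64(0.121)), ([0.415, -0.39, -0.505], np.float64(0.124)), ([0.415, -0.391, 2.702], np.float64(0.84))]
can top [ 0.62380646 -0.16126327  0.18      ] jar top [0.35364074 0.22352564 0.09      ]
to [0.525 0.019 0.21 ] rows [-0.1818, 0.121, 0.1997] [-0.0129, -0.0827, -0.0473] | mm 148 deg 34.6 clk 16.55 w 0.0427 F [-0.4  0.2  0.3] j [0.93, 0.21, -1.05, 2.02, 0.22, 1.02, 1.44]
to [0.543 0.026 0.175] rows [-0.2199, 0.1331, 0.269] [-0.0129, -0.0827, -0.0473] | mm 186 deg 34.6 clk 16.55 w 0.0427 F [-0.4  0.2  0.3] j [0.93, 0.21, -1.05, 2.02, 0.22, 1.02, 1.44]
```

View pics/t2.png

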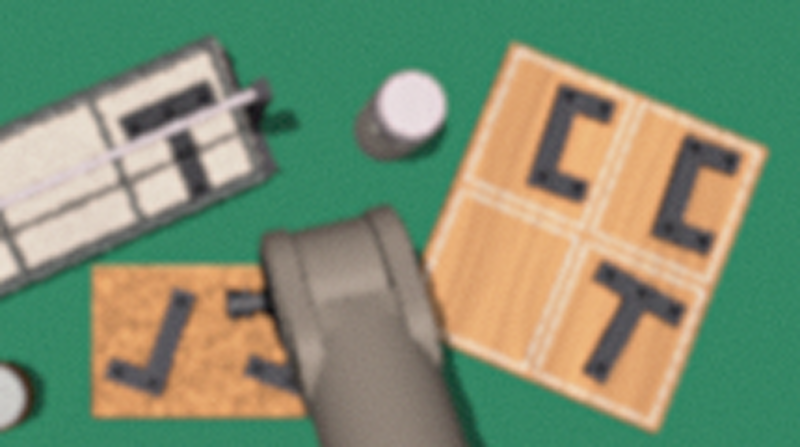

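U lies in the far empty outline (crop 570,140), parallel to its sample. T is undisturbed in bin 4. Now I approach T.

Call:
{"fn": "step_arm", "kwargs": {
  "commands": [
    [-0.02,0.015,0.02,-0.0016,-0.0103,-0.0059,0],
    [-0.04,0.03,0.04,-0.0032,-0.0207,-0.0118,0],
    [-0.06,0.045,0.06,-0.0048,-0.031,-0.0177,0],
    [-0.085,0.06,0.085,-0.0064,-0.0413,-0.0236,0],
    [-0.11,0.075,0.115,-0.008,-0.0517,-0.0295,0],
    [-0.135,0.09,0.14,-0.0097,-0.062,-0.0355,0],
    [-0.16,0.105,0.17,-0.0113,-0.0723,-0.0414,0],
    [-0.1818,0.121,0.1997,-0.0129,-0.0827,-0.0473,0],
    [-0.1818,0.121,0.1997,-0.0129,-0.0827,-0.0473,0],
    [-0.1818,0.121,0.1997,-0.0129,-0.0827,-0.0473,0]
  ]
}}

```text
clock: 17.8
tcp_pos: [0.5249, 0.0185, 0.2105]
orientation: [-0.525, 2.572, 0.141]
contact_force: [-0.4, 0.7, 0.4]
grip_width: 0.0426
```

```bash
python3 -c "
from go import *
rel(*rack('t',.16,.006));rel(*rack('t',.11,.006));rel(*rack('t',.0755,.006))"
```

```text
to [0.525 0.019 0.21 ] rows [0.0007, 0.0003, 0.0005] [-0.0, -0.0001, -0.0001] | mm 0 deg 0.0 clk 17.8 w 0.0426 F [-0.4  0.7  0.4] j [0.68, 0.35, -0.87, 2.23, 0.59, 0.2, 1.34]
to [0.548 0.028 0.167] rows [0.0006, 0.0003, 0.1005] [-0.0, -0.0001, -0.0001] | mm 50 deg 0.0 clk 17.8 w 0.0426 F [-0.4  0.7  0.4] j [0.68, 0.35, -0.87, 2.23, 0.59, 0.2, 1.34]
to [0.564 0.035 0.137] rows [0.0006, 0.0004, 0.1695] [-0.0, -0.0001, -0.0001] | mm 85 deg 0.0 clk 17.8 w 0.0426 F [-0.4  0.7  0.4] j [0.68, 0.35, -0.87, 2.23, 0.59, 0.2, 1.34]
```

Call:
{"fn": "step_arm", "kwargs": {
  "commands": [
    [0,0,0.025,0,0,0,0],
    [0,0,0.05,0,0,0,0],
    [0,0,0.072,0,0,0,0],
    [0,0,0.095,0,0,0,0],
    [0,0,0.115,0,0,0,0],
    [0,0,0.132,0,0,0,0],
    [0,0,0.147,0,0,0,0],
    [0.0006,0.0004,0.16,0,0,0,0],
    [0.0006,0.0004,0.1685,0,0,0,0],
    [0.0006,0.0004,0.1695,0,0,0,0]
  ]
}}

```text
clock: 19.05
tcp_pos: [0.5644, 0.0346, 0.1376]
orientation: [-0.523, 2.572, 0.139]
contact_force: [-0.0, -0.6, 0.1]
grip_width: 0.0428
```

```bash
python3 -c "
from go import *
rel(*rack('t',.0755,.006))
f=grab_frame('scene');cv2.imwrite('pics/s5.png',cv2.resize(f['img'][150:270,200:360,::-1],(800,600),interpolation=cv2.INTER_CUBIC))"
```

```text
to [0.564 0.035 0.137] rows [0.0017, 0.0019, 0.0008] [-0.0003, 0.0001, -0.0003] | mm 1 deg 0.2 clk 19.05 w 0.0428 F [-0.  -0.6  0.1] j [0.5, 0.54, -0.73, 2.2, 1.51, 0.18, 0.44]
```

View pics/s5.png

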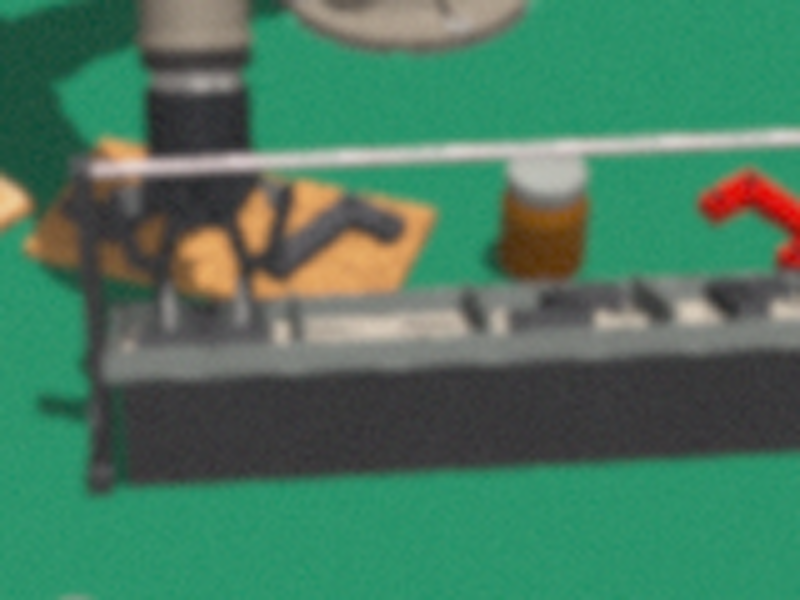

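The fingers straddle the T's bar (crop 170–240, 315). Close and lift a little.

Call:
{"fn": "step_arm", "kwargs": {
  "commands": [
    [0,0,0,0,0,0,1],
    [0,0,0,0,0,0,1],
    [0,0,0,0,0,0,1],
    [0,0,0,0,0,0,1],
    [0,0,0,0,0,0,1],
    [0,0,0,0,0,0,1],
    [0,0,-0.01,0,0,0,1],
    [0.003,0,-0.025,0,0,0,1],
    [0.006,0,-0.045,0,0,0,1],
    [0.01,0,-0.07,0,0,0,1]
  ],
  "newtons": 110
}}

```text
clock: 20.35
tcp_pos: [0.5434, 0.0257, 0.1652]
orientation: [-0.523, 2.573, 0.138]
contact_force: [-0.4, 0.6, -3.5]
grip_width: 0.0205
```

```bash
python3 -c "
from go import *
rel([.46,-.03,.30],down(-.1))"
```

```text
to [ 0.46 -0.03  0.3 ] rows [0.0364, -0.0378, -0.3319] [0.0207, 0.0814, 0.0779] | mm 168 deg 41.2 clk 20.35 w 0.0205 F [-0.4  0.6 -3.5] j [0.61, 0.48, -0.82, 2.22, 1.23, 0.19, 0.72]
```

Call:
{"fn": "step_arm", "kwargs": {
  "commands": [
    [0,0,-0.06,0,0,0,1],
    [0.004,0,-0.12,0,0,0,1],
    [0.01,0,-0.17,0.0026,0.0102,0.0097,1],
    [0.02,0,-0.2,0.0052,0.0204,0.0195,1],
    [0.025,-0.005,-0.23,0.0078,0.0305,0.0292,1],
    [0.03,-0.01,-0.26,0.0104,0.0407,0.039,1],
    [0.033,-0.02,-0.29,0.013,0.051,0.0487,1],
    [0.0364,-0.03,-0.31,0.0155,0.0611,0.0584,1],
    [0.0364,-0.0378,-0.3319,0.0181,0.0712,0.0682,1],
    [0.0364,-0.0378,-0.3319,0.0207,0.0814,0.0779,1]
  ]
}}

```text
clock: 21.6
tcp_pos: [0.4592, -0.0307, 0.3002]
orientation: [-0.162, -3.135, 0.003]
contact_force: [0.4, 1.2, -5.8]
grip_width: 0.0208
```

```bash
sed -i "s/'t':-.5}/'t':-.51}/" go.py; python3 -c "
from go import *
rel([.46,-.03,.30],down(-.1));rel(*place('t',.22,.006))
f=grab_frame('top');cv2.imwrite('pics/t3.png',cv2.resize(f['img'][145:265,215:430,::-1],(800,447),interpolation=cv2.INTER_CUBIC))"
```

```text
to [ 0.46 -0.03  0.3 ] rows [-0.0014, 0.0016, 0.0004] [-0.0003, -0.0004, -0.0005] | mm 1 deg 0.3 clk 21.6 w 0.0208 F [ 0.4  1.2 -5.8] j [1.0, 0.36, -1.26, 1.99, 0.39, 1.07, 1.03]
to [ 0.472 -0.273  0.232] rows [-0.0762, -0.4791, 0.1371] [-0.0004, -0.0003, 0.0647] | mm 252 deg 23.3 clk 21.6 w 0.0208 F [ 0.4  1.2 -5.8] j [1.0, 0.36, -1.26, 1.99, 0.39, 1.07, 1.03]
```

View pics/t3.png

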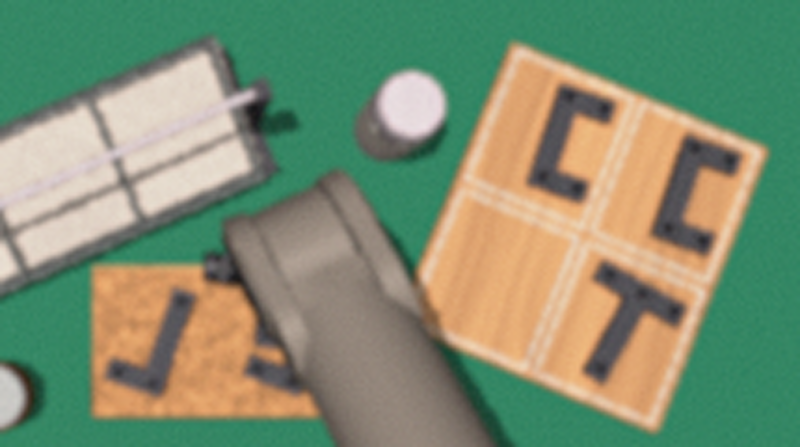

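T is out of its bin and held; bins 3 and 4 are empty. On to the near outline.

Call:
{"fn": "step_arm", "kwargs": {
  "commands": [
    [-0.01,-0.065,0,0,0,0.009,1],
    [-0.02,-0.13,0,0,0,0.018,1],
    [-0.03,-0.2,0,0,0,0.027,1],
    [-0.04,-0.265,0.01,0,0,0.036,1],
    [-0.05,-0.33,0.03,0,0,0.045,1],
    [-0.06,-0.39,0.06,0,0,0.054,1],
    [-0.07,-0.44,0.1,0,0,0.0647,1],
    [-0.0762,-0.4791,0.1371,0,0,0.0647,1],
    [-0.0762,-0.4791,0.1371,0,0,0.0647,1],
    [-0.0762,-0.4791,0.1371,0,0,0.0647,1]
  ]
}}

```text
clock: 22.9
tcp_pos: [0.4726, -0.2716, 0.2319]
orientation: [-0.791, -3.036, 0.001]
contact_force: [0.1, 1.0, -4.5]
grip_width: 0.0205
```

```bash
python3 -c "
from go import *
rel(*place('t',.22,.006));rel(*place('t',.0795,.006))"
```

```text
to [ 0.472 -0.273  0.232] rows [-0.0008, -0.0029, -0.0001] [-0.0003, -0.0005, 0.0] | mm 1 deg 0.2 clk 22.9 w 0.0205 F [ 0.1  1.  -4.5] j [1.16, 0.54, -0.99, 1.89, 0.53, 1.01, 1.0]
to [ 0.472 -0.273  0.092] rows [-0.0017, -0.0024, 0.2809] [-0.0003, -0.0005, 0.0] | mm 140 deg 0.2 clk 22.9 w 0.0205 F [ 0.1  1.  -4.5] j [1.16, 0.54, -0.99, 1.89, 0.53, 1.01, 1.0]
```

Call:
{"fn": "step_arm", "kwargs": {
  "commands": [
    [0,-0.002,0.04,0,0,0,1],
    [0,-0.002,0.08,0,0,0,1],
    [0,-0.002,0.12,0,0,0,1],
    [-0.001,-0.0024,0.16,0,0,0,1],
    [-0.001,-0.0024,0.2,0,0,0,1],
    [-0.0017,-0.0024,0.23,0,0,0,1],
    [-0.0017,-0.0024,0.253,0,0,0,1],
    [-0.0017,-0.0024,0.268,0,0,0,1],
    [-0.0017,-0.0024,0.277,0,0,0,1],
    [-0.0017,-0.0024,0.28,0,0,0,1]
  ]
}}

```text
clock: 24.15
tcp_pos: [0.4724, -0.2731, 0.092]
orientation: [-0.791, -3.037, 0.001]
contact_force: [0.4, 0.8, -3.8]
grip_width: 0.0202
```

Call:
{"fn": "step_arm", "kwargs": {
  "commands": [
    [0,0,0.001,0,0,0,1],
    [0,0,0.002,0,0,0,1],
    [0,0,0.003,0,0,0,1],
    [0,0,0.004,0,0,0,1],
    [0,0,0.005,0,0,0,1],
    [0,0,0.006,0,0,0,1],
    [0,0,0.006,0,0,0,1],
    [0,0,0.006,0,0,0,1],
    [0,0,0.006,0,0,0,1],
    [0,0,0.006,0,0,0,1]
  ]
}}

```text
clock: 25.4
tcp_pos: [0.4726, -0.2729, 0.0911]
orientation: [-0.791, -3.037, 0.005]
contact_force: [-7.9, 3.7, 21.2]
grip_width: 0.0206
```

Call:
{"fn": "step_arm", "kwargs": {
  "commands": [
    [0,0,0,0,0,0,0.2],
    [0,0,0,0,0,0,0],
    [0,0,0,0,0,0,0],
    [0,0,0,0,0,0,0],
    [0,0,-0.03,0,0,0,0],
    [0,0,-0.08,0,0,0,0],
    [0,0,-0.15,0,0,0,0],
    [0,0,-0.25,0,0,0,0],
    [0,0,-0.35,0,0,0,0],
    [0,0,-0.4,0,0,0,0]
  ]
}}

```text
clock: 26.65
tcp_pos: [0.4743, -0.2722, 0.2949]
orientation: [0.791, 3.04, -0.007]
contact_force: [0.2, -0.5, -0.2]
grip_width: 0.0424
```

```bash
python3 -c "
from go import *
rel([.42,.08,.32],down(-.3))"
```

```text
to [0.42 0.08 0.32] rows [0.438, 0.5619, -0.053] [-0.0006, 0.0002, -0.0333] | mm 357 deg 12.0 clk 26.65 w 0.0424 F [ 0.2 -0.5 -0.2] j [1.21, 0.47, -1.04, 1.82, 0.45, 1.11, 1.07]
```

Call:
{"fn": "step_arm", "kwargs": {
  "commands": [
    [0.055,0.07,-0.007,0,0,-0.004,0],
    [0.11,0.14,-0.014,0,0,-0.008,0],
    [0.165,0.21,-0.02,0,0,-0.012,0],
    [0.22,0.28,-0.026,0,0,-0.016,0],
    [0.275,0.35,-0.033,0,0,-0.02,0],
    [0.33,0.42,-0.04,0,0,-0.025,0],
    [0.385,0.49,-0.046,0,0,-0.029,0],
    [0.438,0.5619,-0.053,0,0,-0.0333,0],
    [0.438,0.5619,-0.053,0,0,-0.0333,0],
    [0.438,0.5619,-0.053,0,0,-0.0333,0]
  ]
}}

```text
clock: 27.9
tcp_pos: [0.4199, 0.0797, 0.3202]
orientation: [0.469, 3.106, -0.008]
contact_force: [0.4, -0.3, -0.5]
grip_width: 0.043
```

```bash
python3 -c "
from go import *
f=grab_frame('top');cv2.imwrite('pics/t4.png',cv2.resize(f['img'][130:270,125:430,::-1],(800,367),interpolation=cv2.INTER_CUBIC))
for s in 'ut':
    q=proj(f,E[s])[0];ms=masks_of('bracket_'+s,f)+masks_of('sample_'+s,f)
    b=min(ms,key=lambda d:np.hypot(*(np.array(d['extent'][:2])-q)))
    mk=lambda q:pose(R.from_euler('z',q[2]).as_matrix(),[q[0],q[1],.012])
    for a in(0,np.pi):
        p,e=fit(f,b['pixels']*1,s,mk,[*E[s][:2],BY[s]+a],[.01,.01,.15]);print(s,p.round(3),'err',round(e,3),'off',np.round(p[:2]-E[s][:2],3))
"
```

```text
u [ 0.609 -0.331 -0.341] err 0.125 off [0.001 0.   ]
u [ 0.598 -0.364  2.8  ] err 0.649 off [-0.011 -0.033]
t [ 0.466 -0.268 -0.513] err 0.149 off [-0.001  0.002]
t [ 0.468 -0.269  2.679] err 0.893 off [0.001 0.001]
```

View pics/t4.png

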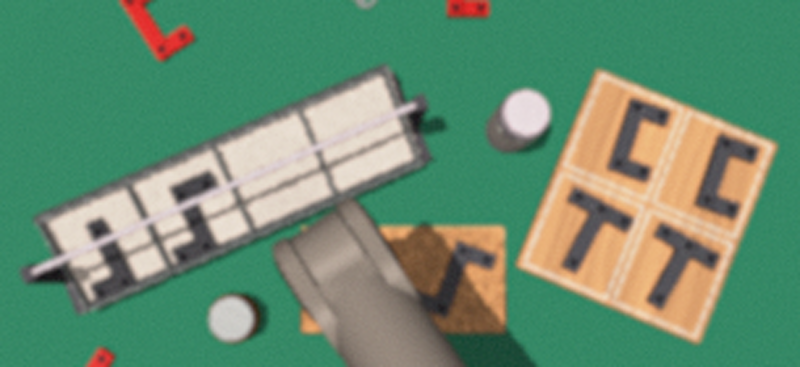

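Both brackets lie flat in the right outlines. L and Z are still in the rack, and the can and jar have not moved.

```bash
python3 -c "
from bench import r
print(r.hand_in())"
```

```text
the job is handed in; nothing more can be done
None
```

The job is handed in at about 28 s of the 72 s allowed. The wanted brackets were U (far row) and T (near row), and each now lies in the empty outline beside its sample. I took each from the rack with the gripper tilted square to the bin floor, levelled it, lowered it to light contact (14 N and 21 N) and released it.

**Last checks:** In the final top view, both brackets fit within about 2 mm of their outline centres. They are parallel to their samples within about 0.02 rad and not turned end for end. L and Z are still in their bins, and the samples I could see, the can and the jar looked unmoved. Flatness was judged only from the pictures, not measured.

**What disagreed or was not seen:**
- **Early U fit:** the first pose fit of U in the rack was loose (21% silhouette error), but the grasp itself was good.
- **Failed re-fit:** one mid-job re-fit of the rack brackets gave nonsense because U's bin was already empty. I ignored it and used the earlier T measurement.
- **Mat partly hidden:** in the last picture the arm covered the L sample on the cork mat. It was last seen in place while T was being carried.

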